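Seat the pins of a copper lock plate crosswise

TASK

Seat the four dome-headed pins of the copper lock plate by pressing them down gently with a fingertip, one after another and crosswise, each until its head sits on the copper: first the brass pin, then the black pin diagonally across from it, then the other pin at the keyhole end, and last the remaining one. Only press: do not pull a pin out, lift, tip or push the door panel about, or disturb the other tools on it and around it.

Things in the scene. Friction and masses are not known exactly. Their poses are not given: they have to be found in the camera images.
- panel: loose door panel of light wood, 280 x 180 x 20 mm, 0.9 kg, flat on a 3 mm mat, turned any way round, with a copper lock plate 160 x 120 x 2 mm in mid-top (copper's top 22 mm above the origin). Origin: centre of the underside; x along the 280 mm side, z up. Black keyhole at (+31, 0) mm, chased flower at (-26, 0) mm. A punch and a rivet set stand at its two ends, 55 mm and more from the pins
- pin_brass (a joint): brass-yellow dome-headed pin, first to be pressed; at (+58, +42) mm in the panel's frame. Value in m: how far it has been pressed in; 0 = head 10 mm above the copper, 0.010 = seated on it (hard stop). Starts at 0 to 0.004, takes 3 N to slide, stays where left
- pin_brass_top (a point): top of the dome of that pin, on its axis; the head is 20 mm across and 6 mm high (its top, when seated: 28 mm above the panel's underside)
- pin_opposite (a joint): black dome-headed pin diagonally across the plate from the brass one, second to be pressed; at (-58, -42) mm in the panel's frame. Value in m: how far it has been pressed in; 0 = head 10 mm above the copper, 0.010 = seated on it (hard stop). Starts at 0 to 0.004, takes 3 N to slide, stays where left
- pin_opposite_top (a point): top of the dome of that pin, on its axis; the head is 20 mm across and 6 mm high (its top, when seated: 28 mm above the panel's underside)
- pin_keyhole (a joint): black dome-headed pin at the same end as the brass one, on the other side of the keyhole, third to be pressed; at (+58, -42) mm in the panel's frame. Value in m: how far it has been pressed in; 0 = head 10 mm above the copper, 0.010 = seated on it (hard stop). Starts at 0 to 0.004, takes 3 N to slide, stays where left
- pin_keyhole_top (a point): top of the dome of that pin, on its axis; the head is 20 mm across and 6 mm high (its top, when seated: 28 mm above the panel's underside)
- pin_last (a joint): the remaining black dome-headed pin, at the flower end on the brass pin's side, last to be pressed; at (-58, +42) mm in the panel's frame. Value in m: how far it has been pressed in; 0 = head 10 mm above the copper, 0.010 = seated on it (hard stop). Starts at 0 to 0.004, takes 3 N to slide, stays where left
- pin_last_top (a point): top of the dome of that pin, on its axis; the head is 20 mm across and 6 mm high (its top, when seated: 28 mm above the panel's underside)
- punch: dark steel chasing punch 105 x 9 x 9 mm lying across the panel at its keyhole end, about 115 mm from the panel's centre; loose bystander; origin under its centre, x along it
- rivet_set: bright steel rivet set, a rod 16 mm across and 42 mm tall, standing on the panel at its flower end, about 115 mm from the panel's centre; loose bystander; origin under its centre
- hammer: chasing hammer with a wooden handle, 220 mm long, 25 mm high, lying on the table; loose bystander; origin on the table below mid-handle, x along it
- tray: wooden tray of steel punches, 200 x 300 x 42 mm; loose bystander; origin under its centre
- pin_bowl: blue china bowl of spare pins, 84 mm across, 30 mm high; loose bystander; origin under its centre
- dapping_block: brass dapping block, a 55 mm cube with hollows in its top; loose bystander; origin under its centre

How it is judged:
By the outcome, as a careful person would: the job done as asked, in the order asked, and still so for the second after the job is handed in, with the robot touching nothing.
It also fails if it takes over 45 s, if anything falls off the work surface, if the arm or the gripper's body presses on something with over 40 N, if the wrist force passes 120 N, or if a joint passes its speed limit or range.

ROBOT

A 6-joint arm with a two-finger parallel gripper is mounted at the origin on the work surface. World frame = base frame: x ahead of the robot, y to its left, z up, the work surface at z = 0. Lengths are in m, angles in rad, forces in N, time in s.
With the tool pointing down it reaches from about 0.35 to 0.875 m from the base axis. Payload 15.5 kg.
Tool frame: the origin (TCP) lies midway between the tips of the shut fingers; the grasp point (between the pads) lies 19 mm behind it; z points along the fingers, y is the line along which they close (so a half turn about z gives the same grasp; the last joint's range is limited). The gripper opens to 85 mm and grips with 20 to 120 N. Pads are 22 mm wide; open, the fingers measure 114 mm over their backs; the gripper's body (76 mm by 85 mm) begins 54 mm behind the grasp point. The pads swing forward as they close: fully open they stand 13 mm farther back than shut.
Start: joints at [1.165, 0.494, 1.345, -0, 1.302, -0.096], TCP at [0.191, 0.595, 0.231] pointing down, gripper open.
Joint ranges: [-2.91, 2.91], [-0.82, 2.16], [0.22, 2.67], [-1.22, 4.37], [0.12, 2.79], [-3.08, 3.08]. Speed limits (rad/s): [1.89, 1.89, 2.57, 3.01, 3.01, 3.01].

INTERFACE

Orientations are given as a unit quaternion [w, x, y, z].
In Python, from cell import arm, eyes, job gives the robot as it stands. The module is installed in compiled form; this text tells all that it offers.
- The arm moves only by the tool move_arm, never from a script. Its argument "steps" is one flat list of numbers, 5 for each row, row after row: the shift along the tool's x, y, z each as a share of 2.5 cm, from -1 to 1, then the turn about the tool's z as a share of 4 degrees, from -1 to 1, then the finger opening in mm, from 0 to 85.4. In form: [tx, ty, tz, spin, gripper, tx, ty, tz, spin, gripper, ...]. A call has 1 to 12 rows; each row shifts and turns the commanded pose from where the row before left it, along the tool's axes as they then stand; what a row does not reach is not made up. A row lasts 1/12 s, in which the tool goes at most 41.7 mm and 7.16 degrees, less where a joint would pass 70% of its speed; a pose out of reach is approached as far as the arm can. A call with a number of a shift or a turn outside -1 to 1 is refused whole. A call with a gripper value outside its range is refused whole. The fingers move at their own pace and stop on an object; "newtons" is the grip in N (left out, the last holds). Time passes only in rows, so rows that do not move let the fingers close. It gives the time, the measured TCP pose, the force, the opening and the grip force at its end, in the units of the state.
- arm.state(): the state, without advancing time (a new reading comes with each control period).
- eyes.camera(name): name is "scene" or "top" or "wrist"; returns the picture (480x640x3 uint8, red, green, blue); there is no depth.
- eyes.get_calibration(name): a dict with "fx", "fy", "cx", "cy" (pixels), "k1" (the pictures are not rectified: a ray, as slopes to the right and down, at radius r is drawn at 1 + k1 r^2 times it, then the intrinsics apply), "position" and "attitude" of the camera in the world. Camera axes: x right, y down, z forward; pixel columns grow to the right and rows downward; lengths in m; the calibration is good to about 2 mm. A picture is of the moment at which its call begins: read the wrist's pose just before it. get_calibration takes no time and is no camera call; for the wrist camera it gives the pose at the moment of the call.
- job.job_done(): hands the job in; it is judged then, once.
The state is a dict: "time": time; "joints": joint angles; "dq": joint speeds; "effort": joint torques, N m; "ee_pos": TCP position; "tool_rot": TCP orientation; "force": force on the tool from outside, world axes, zero at the start; "torque": the same for the moment, N m; "grip_width": finger opening in m; "grip_force": force on a finger pad.
Only numpy, scipy, OpenCV 4.12 (cv2) and the standard library are available. Lean on these libraries where they do the work, as an engineer would, in place of code of your own. Each camera call takes 0.05 s, during which the arm holds its last target. There are 200 camera calls.

## Working session

There is one attempt and no reset: what is moved stays moved. The work goes in short steps, Python scripts to look and compute and a tool call to move; the robot and the scene stay as the last step left them, time stands still between calls to the robot, and variables do not carry over. Pictures are saved under pics/ and viewed, at most 10 in all, crops included, and the job is handed in when it is done.

Besides the shell and the picture viewer there is one more tool, called after "Emit:" by a JSON object that holds its "fn" and its "kwargs". move_arm: Moves the arm, as the interface text tells. Shift numbers are shares of 2.5 cm and turn numbers shares of 4 degrees, none past 1 either way. Its arguments: {"type":"object","properties":{"steps":{"type":"array","items":{"type":"number"}},"newtons":{"type":"number"}},"required":["steps"]}

```bash
mkdir -p pics; python3 - <<'E'
from cell import arm,eyes
import cv2
s=arm.state();print(s['time'],s['ee_pos'],s['tool_rot'],s['force'],s['grip_width'])
for n in('top','scene'):
    cv2.imwrite(f'pics/{n}1.png',eyes.camera(n)[:,:,::-1]);print(n,eyes.get_calibration(n))
E
```

```text
0.0 [0.19098381 0.59470615 0.23068811] [-1.48010105e-04  1.54764552e-01  9.87951183e-01 -6.09439644e-04] [ 0.76135294 -0.03822937 -0.10676027] 0.08510119737287108
top {'fx': 536.8657169635478, 'fy': 536.8657169635478, 'cx': 321.41611593259154, 'cy': 253.64382830511852, 'k1': 0.008466976585642175, 'position': array([0.45822586, 0.02430522, 1.14202027]), 'attitude': array([ 0.02039631, -0.69946365,  0.71416536, -0.01739065])}
scene {'fx': 530.2628300909774, 'fy': 530.2628300909774, 'cx': 309.9365404057732, 'cy': 240.09875406658617, 'k1': -0.08899211846703677, 'position': array([ 1.33010103, -0.24408353,  0.76389609]), 'attitude': array([-0.33983806,  0.72704018,  0.54211398, -0.24906846])}
```

View pics/top1.png

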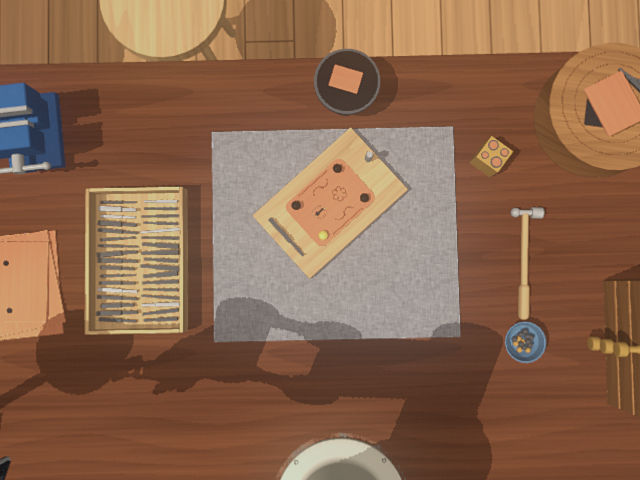

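View pics/scene1.png

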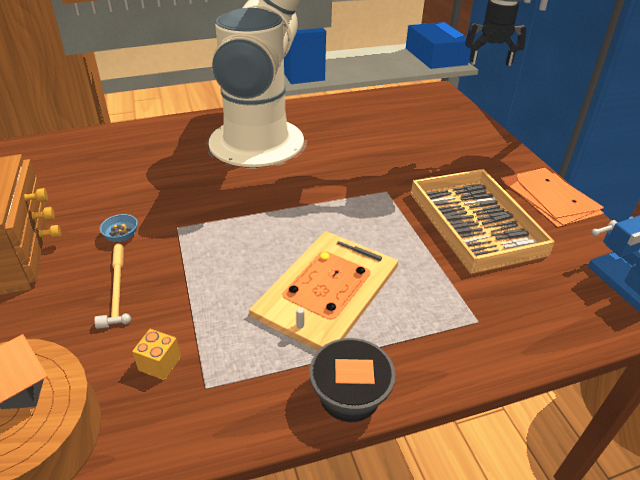

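The top view shows the panel with brass pin ~(323,235), opposite ~(337,168), keyhole pin ~(296,205) and last ~(364,198). The scene view agrees. I'll enlarge both for measuring.

```bash
python3 - <<'E'
import cv2
a=cv2.imread('pics/top1.png')[120:285,245:415];cv2.imwrite('pics/topc.png',cv2.resize(a,None,fx=3.6,fy=3.6,interpolation=cv2.INTER_CUBIC)[:600])
a=cv2.imread('pics/scene1.png')[225:355,240:405];cv2.imwrite('pics/scenec.png',cv2.resize(a,None,fx=4.5,fy=4.5,interpolation=cv2.INTER_CUBIC))
E
```

```text
(no output)
```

View pics/topc.png

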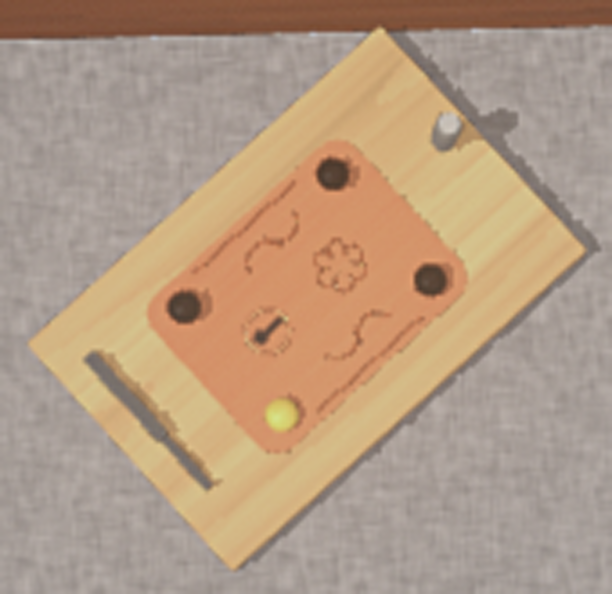

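View pics/scenec.png

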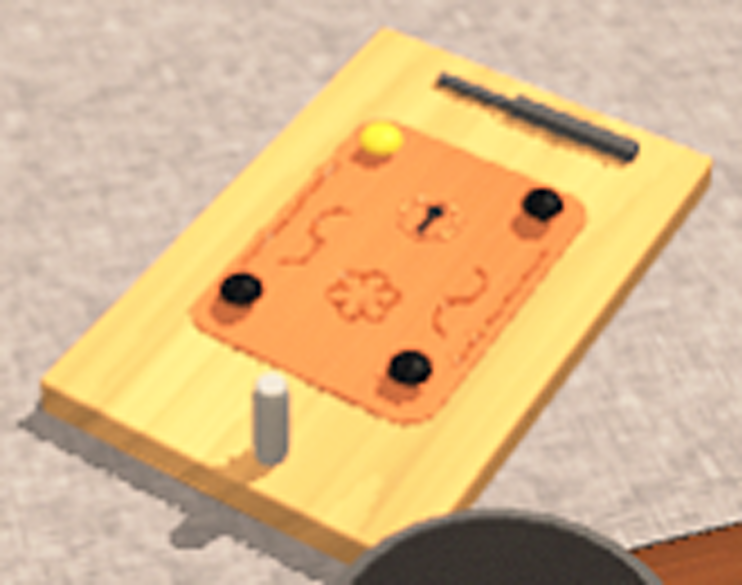

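The crop gives clean panel corners and pin heads in both views. Next I fit the panel pose.

```bash
cat > h.py <<'E'
import numpy as np
from scipy.spatial.transform import Rotation as R
def rot(q): return R.from_quat(np.r_[q[1:],q[0]])
def proj(c,P):
    p=rot(c['attitude']).inv().apply(np.atleast_2d(P)-c['position']);s=p[:,:2]/p[:,2:]
    s=s*(1+c['k1']*(s**2).sum(1,keepdims=True))
    return s*[c['fx'],c['fy']]+[c['cx'],c['cy']]
E
python3 - <<'E'
from h import *
from cell import eyes
from scipy.optimize import least_squares
C=np.array([[140,90],[140,-90],[-140,-90],[-140,90]])/1e3
N=np.array([[58,42],[-58,-42],[58,-42],[-58,42]])/1e3
t=np.array([[235,570],[30,344],[380,29],[587,249],[282,414],[333,173],[185,306],[431,279]]);t=(t+.5)/3.6-.5+[245,120]
s=np.array([[386,28],[712,160],[42,383],[381,138],[409,368],[543,205],[240,288]]);s=(s+.5)/4.5-.5+[240,225]
ct,cs=eyes.get_calibration('top'),eyes.get_calibration('scene')
def pts(v,d,cor):
    c,sn=np.cos(v[2]),np.sin(v[2]);M=np.array([[c,-sn],[sn,c]])
    f=lambda q,z:np.c_[q@M.T+v[:2],np.broadcast_to(z,len(q))]
    return np.r_[f(C[cor],.023),f(N,.038-d)]
def go(ws):
    def r(v):
        d=v[3:7];o=[(d-.002)*100]
        if 't' in ws:o.append((proj(ct,pts(v,d,[0,1,2,3]))-t).ravel())
        if 's' in ws:o.append((proj(cs,pts(v,d,[0,1,3]))-s).ravel())
        return np.concatenate(o)
    q=least_squares(r,[.6,0,2.3,.002,.002,.002,.002]);print(ws,q.x.round(4),np.abs(q.fun[4:]).max().round(2))
    print(pts(q.x,q.x[3:7],[0])[1:].round(4).tolist())
for w in('t','s','ts'):go(w)
E
```

```text
t [6.2620e-01 7.8000e-03 2.2892e+00 1.4000e-03 2.5000e-03 7.0000e-04
 2.1000e-03] 1.33
[[0.5564, 0.0238, 0.0366], [0.696, -0.0082, 0.0355], [0.6196, 0.0791, 0.0373], [0.6327, -0.0635, 0.0359]]
s [6.2840e-01 7.7000e-03 2.2866e+00 3.4000e-03 3.2000e-03 2.9000e-03
 2.1000e-03] 1.09
[[0.5586, 0.0239, 0.0346], [0.6981, -0.0085, 0.0348], [0.622, 0.0791, 0.0351], [0.6348, -0.0636, 0.0359]]
ts [0.6268 0.008  2.288  0.0048 0.0049 0.0043 0.0036] 1.59
[[0.557, 0.0241, 0.0332], [0.6965, -0.0081, 0.0331], [0.6203, 0.0793, 0.0337], [0.6332, -0.0633, 0.0344]]
```

Emit:
{"fn": "move_arm", "kwargs": {"steps": [-0.99,-0.71,0,0,0,-0.99,-0.71,0,0,0,-0.99,-0.71,0,0,0,-0.99,-0.71,0,0,0,-0.99,-0.71,0,0,0,-0.99,-0.71,0,0,0,-0.99,-0.71,0,0,0,-0.99,-0.71,0,0,0,-0.99,-0.71,0,0,0,-0.99,-0.71,0,0,0,-0.99,-0.71,0,0,0,-0.99,-0.71,0,0,0]}}

```text
time: 1.1
ee_pos: [0.4093, 0.3, 0.2311]
tool_rot: [-0.0, 0.155, 0.988, -0.0]
force: [0.9, 0.5, 0.2]
grip_width: -0.0002
grip_force: 0.0
```

Emit:
{"fn": "move_arm", "kwargs": {"steps": [-0.99,-0.71,0,0,0,-0.99,-0.71,0,0,0,-0.99,-0.71,0,0,0,-0.99,-0.71,0,0,0,-0.99,-0.71,0,0,0,-0.99,-0.71,0,0,0,-0.99,-0.71,0,0,0,-0.99,-0.71,0,0,0,-0.99,-0.71,0,0,0,-0.99,-0.71,0,0,0,-0.8,-0.7,0,0,0,0,0,0,0,0]}}

```text
time: 2.1
ee_pos: [0.606, 0.0301, 0.2308]
tool_rot: [0.0, 0.156, 0.988, -0.0]
force: [-1.4, 0.4, -0.1]
grip_width: 0.0001
grip_force: 0.0
```

```bash
python3 - <<'E'
from cell import arm,eyes
import cv2
from h import *
s=arm.state();print(s['time'],s['ee_pos'],rot(s['tool_rot']).as_matrix().round(4),s['force'],s['grip_width'])
c=eyes.get_calibration('wrist');print(c);cv2.imwrite('pics/w1.png',eyes.camera('wrist')[:,:,::-1])
print(proj(c,[[.5575,.0238,.036],[.697,-.0083,.036],[.6207,.0791,.036],[.6335,-.0635,.036],s['ee_pos']]).round())
E
```

```text
2.1 [0.60601403 0.03005912 0.2307947 ] [[-9.512e-01  3.086e-01  7.000e-04]
 [ 3.086e-01  9.512e-01 -1.000e-03]
 [-1.000e-03 -8.000e-04 -1.000e+00]] [-1.44827238  0.4397618  -0.11617305] 0.00013306583140272466
{'fx': 351.500932813068, 'fy': 351.500932813068, 'cx': 315.9109994962226, 'cy': 239.69387568296736, 'k1': -0.02222112316290256, 'position': array([0.52978925, 0.05475566, 0.37281987]), 'attitude': array([0.12623504, 0.79907625, 0.58071442, 0.09117355])}
[[294. 166.]
 [308. 302.]
 [368. 211.]
 [238. 264.]
 [316. 311.]]
```

View pics/w1.png

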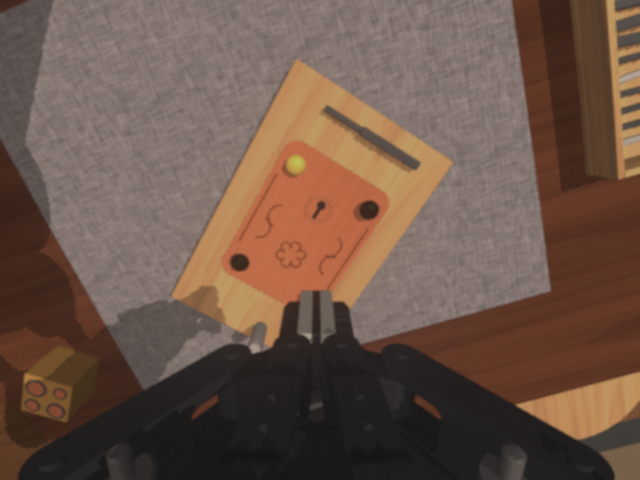

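The wrist view confirms the fit within about 1 px (brass (296,165), keyhole (369,210), last (239,262)). I move above the brass pin.

Emit:
{"fn": "move_arm", "kwargs": {"steps": [0.6,-0.29,0,0,0,0.6,-0.29,0.5,0,0,0.6,-0.28,1,0,0,0,0,1,0,0,0,0,1,0,0,0,0,1,0,0,0,0,1,0,0,0,0,0.8,0,0,0,0,0.5,0,0,0,0,0,0,0,0,0,0,0,0]}}

```text
time: 3.07
ee_pos: [0.5537, 0.0278, 0.0611]
tool_rot: [-0.001, 0.155, 0.988, -0.0]
force: [0.3, -0.2, 1.5]
grip_width: -0.0001
grip_force: 0.0
```

Emit:
{"fn": "move_arm", "kwargs": {"steps": [-0.17,-0.12,0,0,0,0,0,0.4,0,0,0,0,0.24,0,0,0,0,0,0,0,0,0,0,0,0]}}

```text
time: 3.48
ee_pos: [0.5572, 0.0231, 0.045]
tool_rot: [-0.0, 0.155, 0.988, -0.0]
force: [-0.1, -0.8, 1.0]
grip_width: 0.0001
grip_force: 0.0
```

Emit:
{"fn": "move_arm", "kwargs": {"steps": [0,0,0.06,0,0,0,0,0.06,0,0,0,0,0.06,0,0,0,0,0.06,0,0,0,0,0.06,0,0,0,0,0.06,0,0,0,0,0.06,0,0,0,0,0.06,0,0,0,0,0,0,0]}}

```text
time: 4.23
ee_pos: [0.5575, 0.0231, 0.033]
tool_rot: [-0.0, 0.155, 0.988, 0.0]
force: [0.3, -0.1, 0.0]
grip_width: -0.0003
grip_force: 0.0
```

Emit:
{"fn": "move_arm", "kwargs": {"steps": [0,0,0.04,0,0,0,0,0.04,0,0,0,0,0,0,0]}}

```text
time: 4.48
ee_pos: [0.5575, 0.0231, 0.0311]
tool_rot: [-0.0, 0.155, 0.988, -0.0]
force: [0.8, 0.6, -0.2]
grip_width: 0.0001
grip_force: 0.0
```

Emit:
{"fn": "move_arm", "kwargs": {"steps": [0,0,0.02,0,0,0,0,0.02,0,0]}}

```text
time: 4.65
ee_pos: [0.5576, 0.0231, 0.0308]
tool_rot: [0.0, 0.155, 0.988, 0.0]
force: [-5.9, 1.5, 24.7]
grip_width: -0.0001
grip_force: 12.5
```

```bash
python3 - <<'E'
from cell import arm,eyes
import cv2
s=arm.state();print(s['ee_pos'],s['force'])
a=eyes.camera('wrist')[:,:,::-1][130:430,200:480];b=eyes.camera('scene')[:,:,::-1][200:350,240:400]
cv2.imwrite('pics/w2.png',cv2.hconcat([cv2.resize(a,(375,400)),cv2.resize(b,(425,400),interpolation=cv2.INTER_CUBIC)]))
E
```

```text
[0.55759948 0.02311527 0.03081792] [-5.88409671  1.54506279 24.68805901]
```

View pics/w2.png

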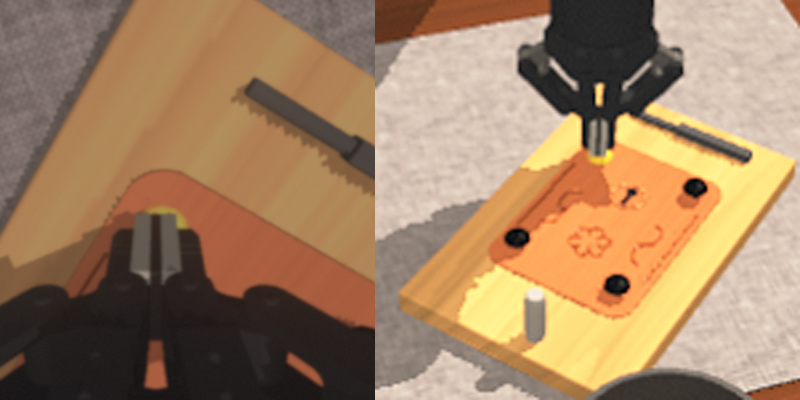

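Left: the tip is on the brass head, which sits on the copper. Right: same. The force jumped to 25 N at z=0.0308, so that's the hard stop. I lift straight up and spin a bit for rivet-set clearance.

Emit:
{"fn": "move_arm", "kwargs": {"steps": [0,0,-0.1,0,0,0,0,-0.2,0,0,0,0,-0.4,1,0,0,0,-0.5,1,0,0,0,-0.5,1,0,0,0,-0.5,1,0,0,0,0,1,0,0,0,0,1,0,0,0,0,0,0,0,0,0,0,0]}}

```text
time: 5.58
ee_pos: [0.5575, 0.0231, 0.0854]
tool_rot: [-0.0, 0.356, 0.935, -0.0]
force: [0.8, 0.3, 0.5]
grip_width: 0.0004
grip_force: 0.0
```

```bash
cat > g.py <<'E'
import sys
from cell import arm
from h import *
T={'b':(.5575,.0236),'o':(.697,-.0083),'k':(.6207,.0791),'l':(.6337,-.0635)}
s=arm.state();M=rot(s['tool_rot']).as_matrix();p=s['ee_pos']
z=float(sys.argv[2]) if len(sys.argv)>2 else p[2]
print(s['time'],p.round(4),s['force'].round(1),s['joints'].round(2),'units',(M.T@(np.r_[T[sys.argv[1]],z]-p)/.025).round(3))
E
python3 g.py o
```

```text
5.5833 [0.5575 0.0231 0.0854] [0.8 0.3 0.5] [-0.07  0.59  1.66 -0.    0.89 -0.91] units [-5.004  2.773 -0.   ]
```

Emit:
{"fn": "move_arm", "kwargs": {"steps": [-0.4,0.22,0,0,0,-0.7,0.39,0,0,0,-0.8,0.44,0,0,0,-0.8,0.44,0,0,0,-0.8,0.44,0,0,0,-0.8,0.44,0,0,0,-0.5,0.29,0,0,0,-0.2,0.11,0,0,0,0,0,0.4,0,0,0,0,0.5,0,0,0,0,0.3,0,0,0,0,0,0,0]}}

```text
time: 6.58
ee_pos: [0.6943, -0.0082, 0.0524]
tool_rot: [-0.002, 0.356, 0.934, -0.001]
force: [-0.1, -0.1, -0.7]
grip_width: 0.0002
grip_force: 0.0
```

```bash
python3 g.py o .045
```

```text
6.5833 [ 0.6943 -0.0082  0.0524] [-0.1 -0.1 -0.7] [-0.1   0.78  1.31  0.    1.05 -0.94] units [-0.084  0.068  0.297]
```

Emit:
{"fn": "move_arm", "kwargs": {"steps": [0,0,0,0,0,0,0,0,0,0]}}

```text
time: 6.75
ee_pos: [0.6966, -0.0084, 0.0554]
tool_rot: [-0.0, 0.357, 0.934, -0.0]
force: [-0.3, -0.1, 0.2]
grip_width: -0.0002
grip_force: 0.0
```

```bash
python3 g.py o .045
```

```text
6.75 [ 0.6966 -0.0084  0.0554] [-0.3 -0.1  0.2] [-0.1   0.78  1.31 -0.    1.06 -0.94] units [-0.009  0.016  0.415]
```

Emit:
{"fn": "move_arm", "kwargs": {"steps": [0,0,0.2,0,0,0,0,0.2,0,0,0,0,0.06,0,0,0,0,0.06,0,0,0,0,0.06,0,0,0,0,0.06,0,0,0,0,0.06,0,0,0,0,0.06,0,0,0,0,0.06,0,0,0,0,0.06,0,0,0,0,0.05,0,0,0,0,0,0,0]}}

```text
time: 7.75
ee_pos: [0.6969, -0.0086, 0.0318]
tool_rot: [0.0, 0.357, 0.934, 0.0]
force: [0.2, -0.2, -0.7]
grip_width: 0.0003
grip_force: 0.0
```

Emit:
{"fn": "move_arm", "kwargs": {"steps": [0,0,0.03,0,0,0,0,0.02,0,0]}}

```text
time: 7.92
ee_pos: [0.6969, -0.0086, 0.031]
tool_rot: [0.0, 0.357, 0.934, 0.0]
force: [-4.0, -0.8, 12.8]
grip_width: 0.0001
grip_force: 6.5
```

Emit:
{"fn": "move_arm", "kwargs": {"steps": [0,0,0.01,0,0,0,0,0,0,0]}}

```text
time: 8.08
ee_pos: [0.697, -0.0086, 0.031]
tool_rot: [0.0, 0.357, 0.934, 0.0]
force: [-2.3, 0.6, 9.0]
grip_width: 0.0002
grip_force: 4.2
```

Emit:
{"fn": "move_arm", "kwargs": {"steps": [0,0,-0.1,0,0,0,0,-0.2,0,0,0,0,-0.4,0,0,0,0,-0.5,0,0,0,0,-0.5,0,0,0,0,-0.4,0,0,0,0,0,0,0,0,0,0,0,0]}}

```text
time: 8.75
ee_pos: [0.6974, -0.0087, 0.0841]
tool_rot: [0.001, 0.357, 0.934, 0.0]
force: [-0.6, -0.4, -0.5]
grip_width: 0.0001
grip_force: 0.0
```

```bash
python3 g.py k
```

```text
8.75 [ 0.6974 -0.0087  0.0841] [-0.6 -0.4 -0.5] [-0.1   0.74  1.29 -0.    1.11 -0.94] units [ 4.625  0.572 -0.006]
```

Emit:
{"fn": "move_arm", "kwargs": {"steps": [0.4,0.05,0,0,0,0.8,0.1,0,0,0,0.9,0.11,0,0,0,0.9,0.11,0,0,0,0.8,0.1,0,0,0,0.6,0.07,0,0,0,0.23,0.03,0,0,0,0,0,0.4,0,0,0,0,0.5,0,0,0,0,0.3,0,0,0,0,0,0,0,0,0,0,0,0]}}

```text
time: 9.75
ee_pos: [0.62, 0.0785, 0.0519]
tool_rot: [-0.001, 0.357, 0.934, -0.0]
force: [0.1, -0.3, -0.2]
grip_width: 0.0002
grip_force: 0.0
```

Emit:
{"fn": "move_arm", "kwargs": {"steps": [0,0,0,0,0]}}

```text
time: 9.83
ee_pos: [0.6204, 0.0787, 0.0528]
tool_rot: [-0.0, 0.357, 0.934, -0.0]
force: [-0.1, 1.1, 0.4]
grip_width: 0.0001
grip_force: 0.0
```

```bash
python3 g.py k .0315
```

```text
9.8333 [0.6204 0.0787 0.0528] [-0.1  1.1  0.4] [ 0.03  0.7   1.51 -0.    0.93 -0.81] units [0.002 0.019 0.852]
```

Emit:
{"fn": "move_arm", "kwargs": {"steps": [0,0.01,0.15,0,0,0,0.01,0.15,0,0,0,0,0.07,0,0,0,0,0.06,0,0,0,0,0.06,0,0,0,0,0.06,0,0,0,0,0.06,0,0,0,0,0.06,0,0,0,0,0.06,0,0,0,0,0.06,0,0,0,0,0.06,0,0,0,0,0,0,0]}}

```text
time: 10.83
ee_pos: [0.6204, 0.0796, 0.0315]
tool_rot: [-0.0, 0.357, 0.934, 0.0]
force: [0.2, 0.0, 0.3]
grip_width: 0.0002
grip_force: 0.0
```

Emit:
{"fn": "move_arm", "kwargs": {"steps": [0,0,0.02,0,0,0,0,0.02,0,0]}}

```text
time: 11.0
ee_pos: [0.6205, 0.0796, 0.031]
tool_rot: [0.0, 0.357, 0.934, 0.0]
force: [-4.5, -0.1, 14.1]
grip_width: 0.0001
grip_force: 7.3
```

Emit:
{"fn": "move_arm", "kwargs": {"steps": [0,0,0.01,0,0,0,0,0,0,0]}}

```text
time: 11.17
ee_pos: [0.6205, 0.0796, 0.031]
tool_rot: [0.0, 0.357, 0.934, 0.0]
force: [-3.0, -0.4, 8.9]
grip_width: 0.0001
grip_force: 4.7
```

Emit:
{"fn": "move_arm", "kwargs": {"steps": [0,0,-0.1,0,0,0,0,-0.2,0,0,0,0,-0.4,0,0,0,0,-0.5,0,0,0,0,-0.5,0,0,0,0,-0.4,0,0,0,0,0,0,0,0,0,0,0,0]}}

```text
time: 11.83
ee_pos: [0.6209, 0.0796, 0.084]
tool_rot: [0.001, 0.357, 0.934, 0.0]
force: [0.5, -0.5, -0.3]
grip_width: -0.0002
grip_force: 0.0
```

```bash
python3 g.py l
```

```text
11.8333 [0.6209 0.0796 0.084 ] [ 0.5 -0.5 -0.3] [ 0.03  0.66  1.49  0.    0.99 -0.81] units [-4.197e+00 -3.925e+00  1.000e-03]
```

Emit:
{"fn": "move_arm", "kwargs": {"steps": [-0.4,-0.37,0,0,0,-0.7,-0.66,0,0,0,-0.8,-0.75,0,0,0,-0.8,-0.75,0,0,0,-0.7,-0.66,0,0,0,-0.5,-0.47,0,0,0,-0.3,-0.27,0,0,0,0,0,0.4,0,0,0,0,0.5,0,0,0,0,0.3,0,0,0,0,0,0,0,0,0,0,0,0]}}

```text
time: 12.83
ee_pos: [0.6325, -0.0626, 0.052]
tool_rot: [-0.001, 0.356, 0.934, -0.0]
force: [-0.1, 0.6, 0.1]
grip_width: 0.0002
grip_force: 0.0
```

Emit:
{"fn": "move_arm", "kwargs": {"steps": [0,0,0,0,0]}}

```text
time: 12.92
ee_pos: [0.6332, -0.063, 0.053]
tool_rot: [-0.0, 0.356, 0.934, -0.0]
force: [-0.1, 0.9, -0.4]
grip_width: -0.0001
grip_force: 0.0
```

```bash
python3 g.py l .0315
```

```text
12.9167 [ 0.6332 -0.063   0.053 ] [-0.1  0.9 -0.4] [-0.19  0.71  1.48  0.    0.95 -1.03] units [-0.029 -0.003  0.858]
```

Emit:
{"fn": "move_arm", "kwargs": {"steps": [0,0,0.15,0,0,0,0,0.15,0,0,0,0,0.07,0,0,0,0,0.06,0,0,0,0,0.06,0,0,0,0,0.06,0,0,0,0,0.06,0,0,0,0,0.06,0,0,0,0,0.06,0,0,0,0,0.06,0,0,0,0,0.06,0,0,0,0,0,0,0]}}

```text
time: 13.92
ee_pos: [0.6332, -0.0637, 0.0315]
tool_rot: [0.0, 0.357, 0.934, -0.0]
force: [0.5, -0.3, 0.2]
grip_width: -0.0001
grip_force: 0.0
```

Emit:
{"fn": "move_arm", "kwargs": {"steps": [0,0,0.02,0,0,0,0,0.02,0,0]}}

```text
time: 14.08
ee_pos: [0.6333, -0.0637, 0.0309]
tool_rot: [0.0, 0.357, 0.934, 0.0]
force: [-4.8, 0.7, 14.0]
grip_width: 0.0
grip_force: 7.2
```

Emit:
{"fn": "move_arm", "kwargs": {"steps": [0,0,0.01,0,0,0,0,0,0,0]}}

```text
time: 14.25
ee_pos: [0.6332, -0.0637, 0.031]
tool_rot: [0.0, 0.357, 0.934, 0.0]
force: [-2.6, 0.4, 8.8]
grip_width: -0.0001
grip_force: 4.6
```

Emit:
{"fn": "move_arm", "kwargs": {"steps": [0,0,-0.1,0,0,0,0,-0.2,0,0,0,0,-0.5,0,0,0,0,-0.8,0,0,0,0,-1,0,0,0,0,-1,0,0,0,0,-1,0,0,0,0,-1,0,0,0,-0.8,-1,0,0,0,-0.8,-0.5,0,0,0,-0.8,0,0,0,0,-0.8,0,0,0]}}

```text
time: 15.25
ee_pos: [0.5797, -0.1239, 0.2102]
tool_rot: [0.001, 0.357, 0.934, 0.0]
force: [0.6, -0.1, -1.0]
grip_width: -0.0001
grip_force: 0.0
```

Emit:
{"fn": "move_arm", "kwargs": {"steps": [0,-0.8,0,0,0,0,-0.8,0,0,0,0,-0.8,0,0,0,0,0,0,0,0,0,0,0,0,0]}}

```text
time: 15.67
ee_pos: [0.5395, -0.1686, 0.209]
tool_rot: [0.0, 0.358, 0.934, 0.0]
force: [-0.3, 0.0, -0.4]
grip_width: 0.0003
grip_force: 0.0
```

```bash
python3 - <<'E'
from cell import arm,eyes
import cv2
s=arm.state();print(s['time'],s['ee_pos'],s['force'])
a=eyes.camera('top')[:,:,::-1][120:285,245:415];b=eyes.camera('scene')[:,:,::-1][225:355,240:405]
cv2.imwrite('pics/f.png',cv2.hconcat([cv2.resize(a,(400,390),interpolation=cv2.INTER_CUBIC),cv2.resize(b,(400,390),interpolation=cv2.INTER_CUBIC)]))
E
```

```text
15.6667 [ 0.53953057 -0.16856709  0.20900565] [-0.28799047  0.03404248 -0.41285046]
```

View pics/f.png

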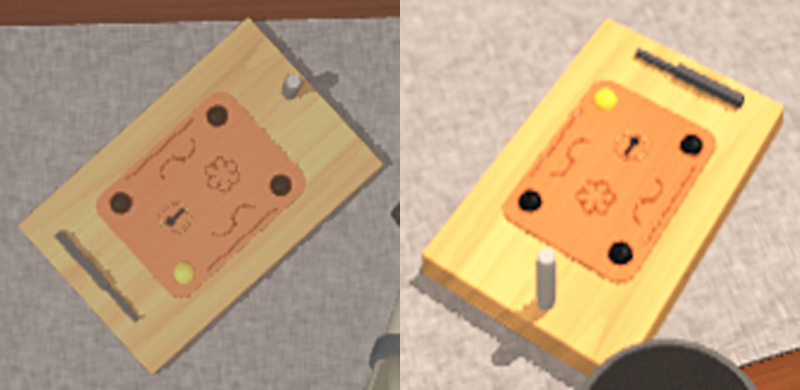

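Both views show all four heads flush on the copper with no gap shadows, and the panel, punch and rivet set are where they were. I'm handing the job in.

```bash
python3 -c "
from cell import job
print(job.job_done())"
```

```text
the job is handed in; nothing more can be done
None
```

All four pins were pressed to their hard stops in the order asked (brass, opposite, keyhole, last); the final pictures show the heads on the copper and the panel, punch and rivet set unmoved, and I handed the job in at about 16 s.

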